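# Seat the slim filter tube in the leak tester's push-fit port

### The job

Take the slim filter tube out of the rack, put its stem into the open push-fit port on top of the leak tester and push it straight down through the stiff seal until it bottoms. Press it firmly home with about 22 N for half a second, never with more than 35 N, then let go and leave it seated and upright. Leave the stout filter tube standing in the rack.

Things in the scene. Friction and masses are not known exactly. Their poses are not given: they have to be found in the camera images.
- slim_filter_grip (a point): centre of the white body of the slim filter tube (the one to seat), on its axis: body 28 mm across, with its aluminium flange (34 mm across, 8 mm high) 60 mm high in all; this point is 30 mm above the flange's underside. A 12 mm nipple, 8 mm high, on top. About 80 g, z axis up. Stands upright in either of the rack's two holes, hanging by its flange, its steel stem below.
- slim_filter_tip (a point): centre of the lower end of the slim filter tube's stem, 75 mm below slim_filter_grip on the axis. The stem is 45 mm long below the flange, 12 mm in diameter, narrowing to 8.4 mm over its last 5 mm.
- stout_filter_grip (a point): centre of the body of the other, stout filter tube: same make, body 46 mm in diameter, 42 mm high with its 52 mm flange, stem 16 mm thick and 45 mm long (too thick for the port). Stands in the other hole of the rack.
- rack: fixed rack, 70 mm (x) by 150 mm (y): a plate on legs, top 65 mm above the bench, with two 20 mm holes 40 mm either side of the centre along its y. Origin at the centre of its underside. Fingers that close along its x stay clear of the other filter tube, 80 mm away. A fixed sealer with a raised lever stands to the left of the rack, from y = 0.47 on.
- tester: fixed leak tester: grey box 100 mm (x) by 140 mm (y) by 46 mm high, round gauge on its front (-x) face. On top, 40 mm to +y, the open push-fit port (aluminium, 35 mm across, black funnel mouth); 42 mm to -y a shorter port closed with a hexagon plug. Origin at the centre of its underside, z up. A lamp tube hangs 0.47 m above the bench right of it (y below 0.03, x 0.57 to 0.64).
- port_mouth (a point): centre of the top of the open port's funnel mouth, 82 mm above the bench. The 23 mm funnel narrows over 6 mm to a vertical bore 13.6 mm wide. 10 to 16 mm below the mouth a sprung seal begins to grip the stem and from there on resists it with some 3 to 12 N and holds it. The rigid floor (stop) lies 24 to 34 mm below the mouth (differs each time, unseen): only there does the force rise steeply.

How it is judged:
On the way:
1. the slim filter tube's stem stands on the bore's floor (the stop; within 2 mm) and is pressed on it with more than 8 N for 0.2 s (z of slim_filter_tip in the frame of stop below 0.002 m and horizontal distance between slim_filter_tip and port_mouth below 0.003 m and contact force between slim_filter and stop above 8 N), for 0.2 s.
At the end, for the whole second after the job is handed in: The slim filter tube stands released and at rest in the open port, its stem's end within 2 mm of the bore's floor (the stop) and within 3 mm of the bore's axis, upright within 0.1 rad; the stout one is still within 15 mm of its start (z of slim_filter_tip in the frame of stop below 0.002 m and horizontal distance between slim_filter_tip and port_mouth below 0.003 m and angle between slim_filter_tip's own z axis and vertical below 0.1 rad and linear speed of slim_filter below 0.02 m/s and distance of stout_filter_grip from where it was at the start of the episode below 0.015 m); the robot touches nothing.
It fails at once if the slim filter tube is pressed on the bore's floor (the stop) with more than 35 N (contact force between slim_filter and stop above 35 N).
It fails at once if the stout filter tube is moved more than 15 mm (distance of stout_filter_grip from where it was at the start of the episode above 0.015 m).
It also fails if it takes over 51 s, if anything falls off the work surface, if the arm or the gripper's body presses on something with over 40 N, if the wrist force passes 120 N, or if a joint passes its speed limit or range.

### The arm

A 6-joint arm with a two-finger parallel gripper is mounted at the origin on a cart in front of the work surface, level with it; the furniture and walls round the work are solid. World frame = base frame: x ahead of the robot, y to its left, z up, the work surface at z = 0. Lengths are in m, angles in rad, forces in N, time in s.
With the tool pointing down it reaches from about 0.275 to 0.85 m from the base axis. Payload 19 kg.
Tool frame: the origin (TCP) lies midway between the tips of the shut fingers; the grasp point (between the pads) lies 19 mm behind it (r.tcp_to_grasp is the distance from the TCP to the grasp point, in m); z points along the fingers, y is the line along which they close (so a half turn about z gives the same grasp; the last joint's range is limited). The gripper opens to 85 mm and grips with 20 to 120 N. Pads are 22 mm wide; open, the fingers measure 114 mm over their backs; the gripper's body (76 mm by 85 mm) begins 54 mm behind the grasp point. The pads swing forward as they close: fully open they stand 13 mm farther back than shut.
Start: joints at [-1.434, 0.15, 1.437, -0, 1.554, -0.134], TCP at [0.154, -0.554, 0.231] pointing down, gripper open.
Joint ranges: [-2.8, 2.8], [-0.68, 2.1], [0.12, 2.68], [-1.39, 4.53], [0.16, 2.79], [-2.81, 2.81]. Speed limits (rad/s): [1.89, 1.89, 2.22, 3.01, 3.01, 3.01].

### API

Orientations are given as a rotation vector (axis times angle).
In Python, from rig import r gives the robot as it stands. The module is installed in compiled form; this text tells all that it offers.
- The arm moves only by the tool apply_moves, never from a script. Its argument "rows" is a list of rows, each an object with "hand": the opening, from -1 (shut) to 1 (fully open); "offset": the shift along the tool's x, y, z in m, a list of three; "twist": the turn, a rotation vector about the tool's x, y, z in degrees, a list of three. In form: [{"hand": hand, "offset": [tx, ty, tz], "twist": [wx, wy, wz]}, ...]. A call has 1 to 20 rows; each row shifts and turns the commanded pose from where the row before left it, along the tool's axes as they then stand; what a row does not reach is not made up. A row lasts 1/12 s, in which the tool goes at most 41.7 mm and 7.16 degrees, less where a joint would pass 70% of its speed; a pose out of reach is approached as far as the arm can. A call with a gripper value outside its range is refused whole. The fingers move at their own pace and stop on an object; the grip force is fixed at half the most. Time passes only in rows, so rows that do not move let the fingers close. It gives the time, the measured TCP pose, the force, the opening and the grip force at its end, in the units of the state.
- r.state(): the state, without advancing time (a new reading comes with each control period).
- r.camera(name): name is "scene" or "top" or "wrist"; returns the picture (420x560x3 uint8, blue, green, red); there is no depth.
- r.camera_model(name): a dict with "intrinsics" (3x3 intrinsics, pixels), "R" (3x3) and "t" (3): a world point X has camera coordinates R X + t; the wrist camera has in their place "T_tool_cam" (4x4, takes a point from camera to tool coordinates, whose origin is the TCP and whose axes are the flange's). Camera axes: x right, y down, z forward; pixel columns grow to the right and rows downward; lengths in m; the calibration is good to about 2 mm. A picture is of the moment at which its call begins: read the wrist's pose just before it. camera_model takes no time and is no camera call.
- r.job_done(): hands the job in; it is judged then, once.
The state is a dict: "clock": time; "q": joint angles; "qvel": joint speeds; "joint_torque": joint torques, N m; "tcp_pos": TCP position; "orientation": TCP orientation; "ft_force": force on the tool from outside, world axes, zero at the start; "ft_torque": the same for the moment, N m; "width": opening from 0.0 (shut) to 1.0 (fully open); "grip_force": force on a finger pad.
Only numpy, scipy, OpenCV 4.12 (cv2) and the standard library are available. Lean on these libraries where they do the work, as an engineer would, in place of code of your own. Each camera call takes 0.05 s, during which the arm holds its last target. There are 200 camera calls.

## Working session

There is one attempt and no reset: what is moved stays moved. The work goes in short steps, Python scripts to look and compute and a tool call to move; the robot and the scene stay as the last step left them, time stands still between calls to the robot, and variables do not carry over. Pictures are saved under pics/ and viewed, at most 10 in all, crops included, and the job is handed in when it is done.

Besides the shell and the picture viewer there is one more tool, called after "Request:" by a JSON object that holds its "fn" and its "kwargs", one argument or row to a line. apply_moves: Moves the arm, as the interface text tells. Its arguments: {"type":"object","properties":{"rows":{"type":"array","items":{"type":"object","properties":{"hand":{"type":"number"},"offset":{"type":"array","items":{"type":"number"}},"twist":{"type":"array","items":{"type":"number"}}}}}},"required":["rows"]}

```bash
mkdir -p pics
python3 - <<'E'
from rig import r
import cv2,numpy as np
np.set_printoptions(precision=4,suppress=True)
a=r.camera("scene");b=r.camera("top")
cv2.imwrite("pics/s.png",a);cv2.imwrite("pics/t.png",b)
for n in("scene","top","wrist"):print(n,r.camera_model(n))
s=r.state();print(s, r.tcp_to_grasp)
E
```

```text
scene {'intrinsics': array([[431.9479,   0.    , 272.2952],
       [  0.    , 431.9479, 206.4407],
       [  0.    ,   0.    ,   1.    ]]), 'R': array([[-0.6796, -0.7333,  0.0199],
       [-0.5661,  0.507 , -0.65  ],
       [ 0.4666, -0.453 , -0.7596]]), 't': array([0.551 , 0.2281, 0.7998])}
top {'intrinsics': array([[498.4559,   0.    , 276.8544],
       [  0.    , 498.4559, 209.8556],
       [  0.    ,   0.    ,   1.    ]]), 'R': array([[ 0.0135, -0.9998, -0.0118],
       [-0.9854, -0.0113, -0.1701],
       [ 0.1699,  0.014 , -0.9854]]), 't': array([0.2517, 0.5578, 0.8591])}
wrist {'intrinsics': array([[346.5894,   0.    , 275.5617],
       [  0.    , 346.5894, 210.9427],
       [  0.    ,   0.    ,   1.    ]]), 'T_tool_cam': array([[-0.0006, -0.9484, -0.317 ,  0.081 ],
       [ 1.    , -0.0002, -0.0012,  0.0003],
       [ 0.0011, -0.317 ,  0.9484, -0.1431],
       [ 0.    ,  0.    ,  0.    ,  1.    ]])}
{'clock': 0.1, 'q': array([-1.434 ,  0.1509,  1.4379, -0.    ,  1.5538, -0.134 ]), 'qvel': array([-0.0016, -0.0008, -0.0017, -0.0015, -0.0019,  0.0015]), 'joint_torque': array([  0.0031, -71.4389, -57.1787,  -0.0002,   0.0072,   0.    ]), 'tcp_pos': array([ 0.1538, -0.5538,  0.2308]), 'orientation': array([-3.1118, -0.424 ,  0.    ]), 'ft_force': array([ 0.9634, -0.3314,  0.0209]), 'ft_torque': array([ 0.0085, -0.0022, -0.0139]), 'grip_force': 0.0, 'width': 1.0012983810816227} 0.0187
```

View pics/s.png

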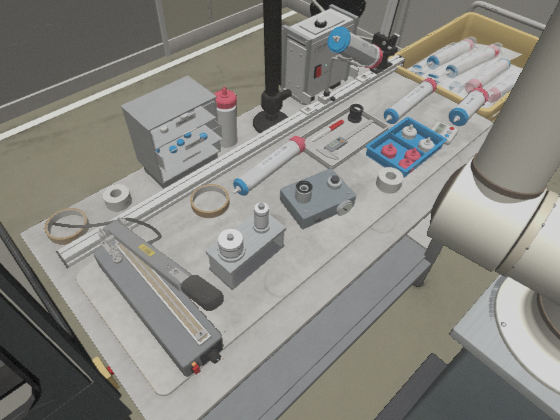

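View pics/t.png

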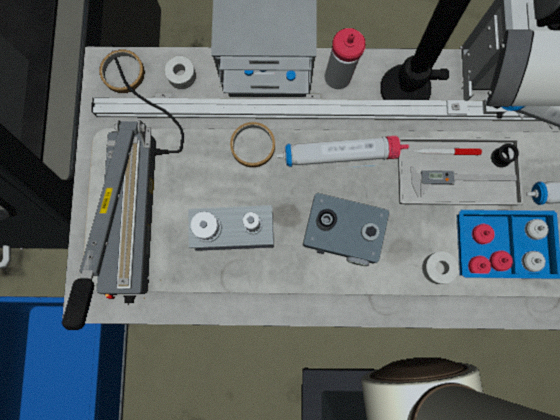

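The scene view shows the slim tube at about (262,215), the stout one at (231,243) and the open port at (304,187). In the top view the slim tube is near (251,220), the stout one near (204,225) and the open port near (326,218).

```bash
python3 - <<'E'
import cv2,numpy as np
a=cv2.imread("pics/s.png");b=cv2.imread("pics/t.png")
c=np.vstack([cv2.resize(b[190:265,180:400],(800,273),interpolation=3),cv2.resize(a[165:255,200:360],(533,300),interpolation=3)[:, :533] if 0 else cv2.copyMakeBorder(cv2.resize(a[165:255,200:360],(533,300),interpolation=3),0,0,0,267,0)])
cv2.imwrite("pics/c.png",c)
E
cat > h.py <<'E'
from rig import r
import numpy as np
from scipy.spatial.transform import Rotation as Ro
def ray(n,u,v,pose=None):
    m=r.camera_model(n);d=np.linalg.solve(m["intrinsics"],[u,v,1])
    if n=="wrist":
        T=m["T_tool_cam"];p,o=pose;R=Ro.from_rotvec(o).as_matrix()
        return R@T[:3,3]+p,R@T[:3,:3]@d
    return -m["R"].T@m["t"],m["R"].T@d
def atz(n,u,v,z,pose=None):
    c,d=ray(n,u,v,pose);return c+d*(z-c[2])/d[2]
def proj(n,X,pose=None):
    m=r.camera_model(n)
    if n=="wrist":
        T=m["T_tool_cam"];p,o=pose;x=Ro.from_rotvec(o).as_matrix().T@(np.array(X)-p);x=T[:3,:3].T@(x-T[:3,3])
    else:x=m["R"]@X+m["t"]
    u=m["intrinsics"]@x;return u[:2]/u[2]
E
```

```text
(no output)
```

View pics/c.png

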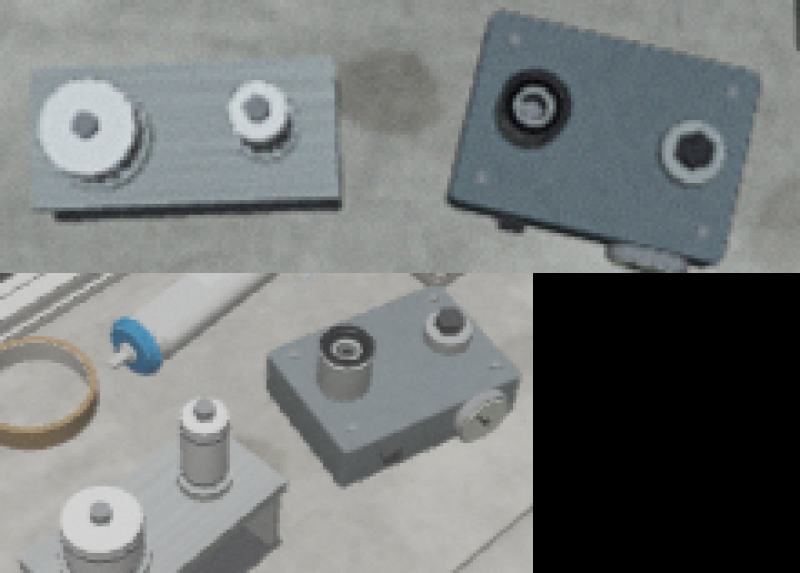

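In the zoomed crop, the slim nipple is at (250.7,218.1) in the top view and (261.2,204.6) in the scene view. The port mouth is at (326.6,219.4) and (304.1,186.9).

Run:
```python
from h import *
np.set_printoptions(precision=4,suppress=True)
k=220/800
for n,f in(("top",lambda x,y:(180+x*k-.4,190+y*k-.4)),("scene",lambda x,y:(200+x*.3-.4,165+(y-273)*.3-.4))):
    sl,po=((257,103),(533,107)) if n=="top" else ((204,406),(347,346))
    print(n,"slim",atz(n,*f(*sl),.132),"port",atz(n,*f(*po),.082))
    if n=="top":
        print("rack",[atz(n,*f(*p),.065) for p in((33,70),(338,57),(340,200),(34,209))]);print("stout",atz(n,*f(84,123),.114))
        print("box",[atz(n,*f(*p),.046) for p in((490,10),(760,75))])
```

```text
top slim [0.5263 0.3011 0.132 ] port [0.5337 0.1717 0.082 ]
rack [array([0.5519, 0.4167, 0.065 ]), array([0.5601, 0.2662, 0.065 ]), array([0.4894, 0.2642, 0.065 ]), array([0.4832, 0.4132, 0.065 ])]
stout [0.5188 0.3824 0.114 ]
box [array([0.5886, 0.1901, 0.046 ]), array([0.5568, 0.0548, 0.046 ])]
scene slim [0.5248 0.2981 0.132 ] port [0.534  0.1686 0.082 ]
```

Request:
{"fn": "apply_moves", "kwargs": {
  "rows": [
    {"hand": 1,"offset": [0,0,-0.006],"twist": [0,0,-7]},
    {"hand": 1,"offset": [0,0,-0.006],"twist": [0,0,-7]},
    {"hand": 1,"offset": [0,0,-0.006],"twist": [0,0,-7]},
    {"hand": 1,"offset": [0,0,-0.006],"twist": [0,0,-7]},
    {"hand": 1,"offset": [0,0,-0.006],"twist": [0,0,-7]},
    {"hand": 1,"offset": [0,0,-0.006],"twist": [0,0,-7]},
    {"hand": 1,"offset": [0,0,-0.006],"twist": [0,0,-7]},
    {"hand": 1,"offset": [0,0,-0.006],"twist": [0,0,-7]},
    {"hand": 1,"offset": [0,0,-0.006],"twist": [0,0,-7]},
    {"hand": 1,"offset": [0,0,-0.006],"twist": [0,0,-7]},
    {"hand": 1,"offset": [0,0,-0.006],"twist": [0,0,-7]},
    {"hand": 1,"offset": [0.033,0.016,0],"twist": [0,0,0]},
    {"hand": 1,"offset": [0.033,0.016,0],"twist": [0,0,0]},
    {"hand": 1,"offset": [0.033,0.016,0],"twist": [0,0,0]},
    {"hand": 1,"offset": [0.033,0.016,0],"twist": [0,0,0]},
    {"hand": 1,"offset": [0.033,0.016,0],"twist": [0,0,0]},
    {"hand": 1,"offset": [0.033,0.016,0],"twist": [0,0,0]},
    {"hand": 1,"offset": [0.033,0.016,0],"twist": [0,0,0]},
    {"hand": 1,"offset": [0.033,0.016,0],"twist": [0,0,0]},
    {"hand": 1,"offset": [0.033,0.016,0],"twist": [0,0,0]}
  ]
}}

```text
clock: 1.77
tcp_pos: [0.2847, -0.2492, 0.2971]
orientation: [-2.173, -2.269, -0.0]
ft_force: [1.2, -0.2, 0.7]
width: 1.005
grip_force: 0.0
```

Request:
{"fn": "apply_moves", "kwargs": {
  "rows": [
    {"hand": 1,"offset": [0.033,0.016,0],"twist": [0,0,0]},
    {"hand": 1,"offset": [0.033,0.016,0],"twist": [0,0,0]},
    {"hand": 1,"offset": [0.033,0.016,0],"twist": [0,0,0]},
    {"hand": 1,"offset": [0.033,0.016,0],"twist": [0,0,0]},
    {"hand": 1,"offset": [0.033,0.016,0],"twist": [0,0,0]},
    {"hand": 1,"offset": [0.033,0.016,0],"twist": [0,0,0]},
    {"hand": 1,"offset": [0.033,0.016,0],"twist": [0,0,0]},
    {"hand": 1,"offset": [0.033,0.016,0],"twist": [0,0,0]},
    {"hand": 1,"offset": [0.033,0.016,0],"twist": [0,0,0]},
    {"hand": 1,"offset": [0.033,0.016,0],"twist": [0,0,0]},
    {"hand": 1,"offset": [0.033,0.016,0],"twist": [0,0,0]},
    {"hand": 1,"offset": [0.033,0.016,0],"twist": [0,0,0]},
    {"hand": 1,"offset": [0.033,0.016,0],"twist": [0,0,0]},
    {"hand": 1,"offset": [0.033,0.016,0],"twist": [0,0,0]},
    {"hand": 1,"offset": [0.033,0.016,0],"twist": [0,0,0]},
    {"hand": 1,"offset": [0.03,0.015,0],"twist": [0,0,0]},
    {"hand": 1,"offset": [0,0,0],"twist": [0,0,0]},
    {"hand": 1,"offset": [0,0,0],"twist": [0,0,0]},
    {"hand": 1,"offset": [0,0,0],"twist": [0,0,0]}
  ]
}}

```text
clock: 3.35
tcp_pos: [0.5161, 0.2844, 0.2969]
orientation: [-2.172, -2.27, 0.002]
ft_force: [0.3, -1.3, 0.7]
width: 1.0
grip_force: 0.0
```

```bash
cat > look.py <<'E'
from h import *
import cv2,sys
np.set_printoptions(precision=4,suppress=True)
s=r.state();a=r.camera("wrist");n=sys.argv[1]
cv2.imwrite(f"pics/{n}.png",a);np.savez(n,p=s["tcp_pos"],o=s["orientation"])
print(s["tcp_pos"],s["orientation"],s["q"],s["clock"])
P=(s["tcp_pos"],s["orientation"])
for X in((.5255,.2996,.132),(.534,.170,.082)):
    print(proj("wrist",X,P))
E
python3 look.py w1
```

```text
[0.5161 0.2844 0.2969] [-2.1716 -2.2698  0.0016] [ 0.3731  0.1687  1.2857 -0.0001  1.6882  0.3288] 3.35
[287.4852 172.895 ]
[287.3713 273.9648]
```

View pics/w1.png

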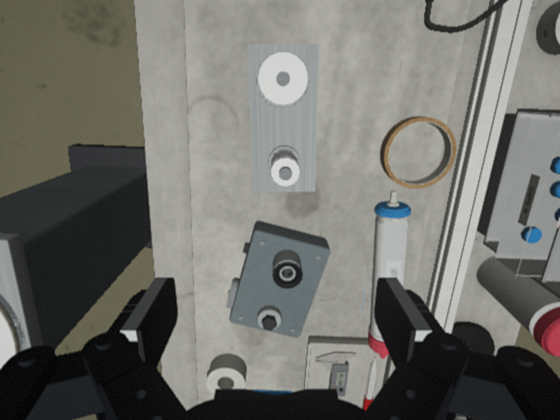

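The wrist view shows the slim nipple at about (285.5,171.5) and the port mouth at about (288,271.5). Both are within 2–3 px of my predictions.

Run:
```python
from h import *
import cv2
np.set_printoptions(precision=4,suppress=True)
d=np.load("w1.npz");P=(d["p"],d["o"]);a=cv2.imread("pics/w1.png")
g=cv2.cvtColor(a,cv2.COLOR_BGR2GRAY)
def cen(x0,y0,x1,y1,f):
    m=f(g[y0:y1,x0:x1]).astype(np.uint8);n,l,s,c=cv2.connectedComponentsWithStats(m);i=1+np.argmax(s[1:,4]);return c[i]+[x0,y0],s[i]
w,s=cen(265,155,305,195,lambda t:t>205);print("white",w,s)
p,s2=cen(270,255,306,290,lambda t:t<60);print("black",p,s2)
for q in(w,(285.5,171.5)):print(atz("wrist",*q,.126,P),atz("wrist",*q,.132,P))
for q in(p,(288,271.5)):print(atz("wrist",*q,.082,P))
c=cv2.resize(a[150:300,240:340],(533,800),interpolation=3)
```

```text
white [284.8612 171.1362] [  7   4  27  27 389]
black [287.1287 275.9062] [  3   8  29  25 373]
[0.5233 0.2999 0.126 ] [0.523  0.3011 0.132 ]
[0.5239 0.2995 0.126 ] [0.5236 0.3008 0.132 ]
[0.5339 0.1675 0.082 ]
[0.5346 0.1732 0.082 ]
```

Request:
{"fn": "apply_moves", "kwargs": {
  "rows": [
    {"hand": 1,"offset": [0.0152,0.0089,0],"twist": [0,0,0]},
    {"hand": 1,"offset": [0,0,0.03],"twist": [0,0,0]},
    {"hand": 1,"offset": [0,0,0.03],"twist": [0,0,0]},
    {"hand": 1,"offset": [0,0,0.03],"twist": [0,0,0]},
    {"hand": 1,"offset": [0,0,0.03],"twist": [0,0,0]},
    {"hand": 1,"offset": [0,0,0.03],"twist": [0,0,0]},
    {"hand": 1,"offset": [0,0,0.03],"twist": [0,0,0]},
    {"hand": 1,"offset": [0,0,0.022],"twist": [0,0,0]},
    {"hand": 1,"offset": [0,0,0.014],"twist": [0,0,0]},
    {"hand": 1,"offset": [0,0,0],"twist": [0,0,0]},
    {"hand": 1,"offset": [0,0,0],"twist": [0,0,0]}
  ]
}}

```text
clock: 4.32
tcp_pos: [0.5245, 0.2994, 0.0819]
orientation: [-2.173, -2.268, 0.0]
ft_force: [0.1, -0.5, 1.1]
width: 0.997
grip_force: 0.0
```

Request:
{"fn": "apply_moves", "kwargs": {
  "rows": [
    {"hand": -1,"offset": [0,0,0],"twist": [0,0,0]},
    {"hand": -1,"offset": [0,0,0],"twist": [0,0,0]},
    {"hand": -1,"offset": [0,0,0],"twist": [0,0,0]},
    {"hand": -1,"offset": [0,0,0],"twist": [0,0,0]},
    {"hand": -1,"offset": [0,0,0],"twist": [0,0,0]},
    {"hand": -1,"offset": [0,0,0],"twist": [0,0,0]},
    {"hand": -1,"offset": [0,0,0],"twist": [0,0,0]},
    {"hand": -1,"offset": [0,0,0],"twist": [0,0,0]},
    {"hand": -1,"offset": [0,0,0],"twist": [0,0,0]},
    {"hand": -1,"offset": [0,0,0],"twist": [0,0,0]}
  ]
}}

```text
clock: 5.15
tcp_pos: [0.5248, 0.3004, 0.0821]
orientation: [2.172, 2.27, 0.001]
ft_force: [-1.2, -0.5, 5.9]
width: 0.313
grip_force: 58.7
```

Request:
{"fn": "apply_moves", "kwargs": {
  "rows": [
    {"hand": -1,"offset": [0,0,-0.01],"twist": [0,0,0]},
    {"hand": -1,"offset": [0,0,-0.02],"twist": [0,0,0]},
    {"hand": -1,"offset": [0,0,-0.025],"twist": [0,0,0]},
    {"hand": -1,"offset": [0,0,-0.025],"twist": [0,0,0]},
    {"hand": -1,"offset": [0,0,-0.01],"twist": [0,0,0]},
    {"hand": -1,"offset": [0,0,0],"twist": [0,0,0]},
    {"hand": -1,"offset": [-0.015,0.0006,0],"twist": [0,0,0]},
    {"hand": -1,"offset": [-0.025,0.0006,0],"twist": [0,0,0]},
    {"hand": -1,"offset": [-0.025,0.0006,0],"twist": [0,0,0]},
    {"hand": -1,"offset": [-0.025,0.0006,0],"twist": [0,0,0]},
    {"hand": -1,"offset": [-0.025,0.0006,0],"twist": [0,0,0]},
    {"hand": -1,"offset": [-0.015,0.0006,0],"twist": [0,0,0]},
    {"hand": -1,"offset": [0,0,0],"twist": [0,0,0]},
    {"hand": -1,"offset": [0,0,0],"twist": [0,0,0]},
    {"hand": -1,"offset": [0,0,0],"twist": [0,0,0]}
  ]
}}

```text
clock: 6.4
tcp_pos: [0.5335, 0.1706, 0.1704]
orientation: [-2.172, -2.269, 0.001]
ft_force: [-0.3, 0.3, 0.1]
width: 0.316
grip_force: 59.0
```

```bash
python3 look.py w2
python3 - <<'E'
from h import *
import cv2
np.set_printoptions(precision=2,suppress=True)
s=r.state();d=np.load("w2.npz");P=(d["p"],d["o"]);print("ft",s["ft_force"],s["ft_torque"],s["width"])
T=P[0]+Ro.from_rotvec(P[1]).apply([0,0,.0621]);print("tip",T,proj("wrist",T,P))
a=cv2.imread("pics/w2.png")[150:330,170:390]
b=r.camera("scene");cv2.imwrite("pics/s2.png",b)
print("scene tip,port",proj("scene",T),proj("scene",[.534,.1705,.082]))
x=cv2.resize(a,None,fx=2.2,fy=2.2,interpolation=3);y=cv2.resize(b[125:225,255:355],(316,396),interpolation=3) if 0 else cv2.resize(b[135:225,260:330],(308,396),interpolation=3)
cv2.imwrite("pics/c2.png",np.hstack([x,y]))
E
```

```text
[0.5335 0.1706 0.1704] [-2.1717 -2.2687  0.0013] [0.1719 0.1484 1.5634 0.0003 1.431  0.1281] 6.4
[271.3469 -16.2901]
[277.1012 217.2505]
ft [ 0.37 -0.2  -1.09] [-0.01  0.04  0.03] 0.3104567105178516
tip [0.53 0.17 0.11] [276.33 230.05]
scene tip,port [304.15 178.37] [303.05 186.94]
```

View pics/c2.png

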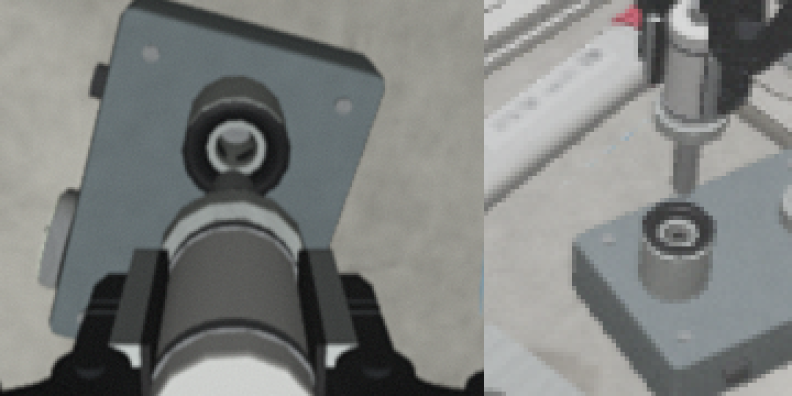

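The stem end at crop (235,174) lies over the port centre at (236,149), and both match their projections to about 1 px in both views. So the tip is aligned and I can descend into the funnel.

Request:
{"fn": "apply_moves", "kwargs": {
  "rows": [
    {"hand": -1,"offset": [0,0.0005,0.01],"twist": [0,0,0]},
    {"hand": -1,"offset": [0,0,0.01],"twist": [0,0,0]},
    {"hand": -1,"offset": [0,0,0.006],"twist": [0,0,0]},
    {"hand": -1,"offset": [0,0,0.004],"twist": [0,0,0]},
    {"hand": -1,"offset": [0,0,0.004],"twist": [0,0,0]},
    {"hand": -1,"offset": [0,0,0],"twist": [0,0,0]},
    {"hand": -1,"offset": [0,0,0],"twist": [0,0,0]}
  ]
}}

```text
clock: 7.08
tcp_pos: [0.5344, 0.1706, 0.1373]
orientation: [-2.172, -2.27, 0.0]
ft_force: [-0.0, 0.0, -1.2]
width: 0.318
grip_force: 59.0
```

Request:
{"fn": "apply_moves", "kwargs": {
  "rows": [
    {"hand": -1,"offset": [0,0,0.001],"twist": [0,0,0]},
    {"hand": -1,"offset": [0,0,0.001],"twist": [0,0,0]},
    {"hand": -1,"offset": [0,0,0.001],"twist": [0,0,0]},
    {"hand": -1,"offset": [0,0,0.001],"twist": [0,0,0]},
    {"hand": -1,"offset": [0,0,0.001],"twist": [0,0,0]},
    {"hand": -1,"offset": [0,0,0],"twist": [0,0,0]},
    {"hand": -1,"offset": [0,0,0],"twist": [0,0,0]}
  ]
}}

```text
clock: 7.67
tcp_pos: [0.5343, 0.1706, 0.1323]
orientation: [-2.172, -2.27, -0.0]
ft_force: [-1.1, -0.6, -0.8]
width: 0.311
grip_force: 59.0
```

Request:
{"fn": "apply_moves", "kwargs": {
  "rows": [
    {"hand": -1,"offset": [0,0,0.001],"twist": [0,0,0]},
    {"hand": -1,"offset": [0,0,0.001],"twist": [0,0,0]},
    {"hand": -1,"offset": [0,0,0.001],"twist": [0,0,0]},
    {"hand": -1,"offset": [0,0,0.001],"twist": [0,0,0]},
    {"hand": -1,"offset": [0,0,0.001],"twist": [0,0,0]},
    {"hand": -1,"offset": [0,0,0.001],"twist": [0,0,0]},
    {"hand": -1,"offset": [0,0,0.001],"twist": [0,0,0]},
    {"hand": -1,"offset": [0,0,0],"twist": [0,0,0]},
    {"hand": -1,"offset": [0,0,0],"twist": [0,0,0]}
  ]
}}

```text
clock: 8.42
tcp_pos: [0.5346, 0.1705, 0.1256]
orientation: [2.172, 2.269, 0.001]
ft_force: [0.6, -1.3, 3.3]
width: 0.308
grip_force: 59.4
```

Request:
{"fn": "apply_moves", "kwargs": {
  "rows": [
    {"hand": -1,"offset": [0,0,0.0007],"twist": [0,0,0]},
    {"hand": -1,"offset": [0,0,0.0007],"twist": [0,0,0]},
    {"hand": -1,"offset": [0,0,0.0007],"twist": [0,0,0]},
    {"hand": -1,"offset": [0,0,0.0007],"twist": [0,0,0]},
    {"hand": -1,"offset": [0,0,0],"twist": [0,0,0]}
  ]
}}

```text
clock: 8.83
tcp_pos: [0.5346, 0.1706, 0.1229]
orientation: [2.172, 2.269, 0.001]
ft_force: [0.2, -1.0, 3.9]
width: 0.316
grip_force: 59.3
```

Request:
{"fn": "apply_moves", "kwargs": {
  "rows": [
    {"hand": -1,"offset": [0,0,0.0005],"twist": [0,0,0]},
    {"hand": -1,"offset": [0,0,0.0005],"twist": [0,0,0]},
    {"hand": -1,"offset": [0,0,0],"twist": [0,0,0]}
  ]
}}

```text
clock: 9.08
tcp_pos: [0.5346, 0.1706, 0.1218]
orientation: [2.172, 2.269, 0.001]
ft_force: [0.6, -0.7, 4.4]
width: 0.314
grip_force: 59.3
```

Request:
{"fn": "apply_moves", "kwargs": {
  "rows": [
    {"hand": -1,"offset": [0,0,0.0005],"twist": [0,0,0]},
    {"hand": -1,"offset": [0,0,0.0005],"twist": [0,0,0]},
    {"hand": -1,"offset": [0,0,0],"twist": [0,0,0]}
  ]
}}

```text
clock: 9.33
tcp_pos: [0.5346, 0.1706, 0.1209]
orientation: [2.172, 2.269, 0.001]
ft_force: [0.5, -1.6, 4.7]
width: 0.314
grip_force: 59.3
```

Request:
{"fn": "apply_moves", "kwargs": {
  "rows": [
    {"hand": -1,"offset": [0,0,0.0004],"twist": [0,0,0]},
    {"hand": -1,"offset": [0,0,0.0004],"twist": [0,0,0]},
    {"hand": -1,"offset": [0,0,0],"twist": [0,0,0]}
  ]
}}

```text
clock: 9.58
tcp_pos: [0.5346, 0.1706, 0.1201]
orientation: [2.172, 2.269, 0.001]
ft_force: [-0.2, -1.3, 4.8]
width: 0.311
grip_force: 59.3
```

Request:
{"fn": "apply_moves", "kwargs": {
  "rows": [
    {"hand": -1,"offset": [0,0,0.0004],"twist": [0,0,0]},
    {"hand": -1,"offset": [0,0,0.0004],"twist": [0,0,0]},
    {"hand": -1,"offset": [0,0,0],"twist": [0,0,0]}
  ]
}}

```text
clock: 9.83
tcp_pos: [0.5346, 0.1706, 0.1193]
orientation: [2.172, 2.269, 0.001]
ft_force: [0.2, -2.3, 5.8]
width: 0.312
grip_force: 59.3
```

Request:
{"fn": "apply_moves", "kwargs": {
  "rows": [
    {"hand": -1,"offset": [0,0,0.0004],"twist": [0,0,0]},
    {"hand": -1,"offset": [0,0,0.0004],"twist": [0,0,0]},
    {"hand": -1,"offset": [0,0,0],"twist": [0,0,0]}
  ]
}}

```text
clock: 10.08
tcp_pos: [0.5346, 0.1706, 0.1185]
orientation: [2.172, 2.269, 0.001]
ft_force: [0.0, -0.8, 5.6]
width: 0.313
grip_force: 59.3
```

Request:
{"fn": "apply_moves", "kwargs": {
  "rows": [
    {"hand": -1,"offset": [0,0,0.0005],"twist": [0,0,0]},
    {"hand": -1,"offset": [0,0,0.0005],"twist": [0,0,0]},
    {"hand": -1,"offset": [0,0,0],"twist": [0,0,0]}
  ]
}}

```text
clock: 10.33
tcp_pos: [0.5346, 0.1706, 0.1175]
orientation: [2.172, 2.269, 0.001]
ft_force: [0.9, -1.7, 5.7]
width: 0.317
grip_force: 59.3
```

Request:
{"fn": "apply_moves", "kwargs": {
  "rows": [
    {"hand": -1,"offset": [0,0,0.0005],"twist": [0,0,0]},
    {"hand": -1,"offset": [0,0,0.0005],"twist": [0,0,0]},
    {"hand": -1,"offset": [0,0,0],"twist": [0,0,0]}
  ]
}}

```text
clock: 10.58
tcp_pos: [0.5346, 0.1706, 0.1164]
orientation: [2.172, 2.269, 0.001]
ft_force: [0.4, -1.5, 4.2]
width: 0.313
grip_force: 59.3
```

Request:
{"fn": "apply_moves", "kwargs": {
  "rows": [
    {"hand": -1,"offset": [0,0,0.0005],"twist": [0,0,0]},
    {"hand": -1,"offset": [0,0,0.0005],"twist": [0,0,0]},
    {"hand": -1,"offset": [0,0,0],"twist": [0,0,0]}
  ]
}}

```text
clock: 10.83
tcp_pos: [0.5346, 0.1706, 0.1154]
orientation: [2.172, 2.269, 0.001]
ft_force: [0.4, -1.0, 4.1]
width: 0.315
grip_force: 59.3
```

Request:
{"fn": "apply_moves", "kwargs": {
  "rows": [
    {"hand": -1,"offset": [0,0,0.0005],"twist": [0,0,0]},
    {"hand": -1,"offset": [0,0,0.0005],"twist": [0,0,0]},
    {"hand": -1,"offset": [0,0,0],"twist": [0,0,0]}
  ]
}}

```text
clock: 11.08
tcp_pos: [0.5347, 0.1706, 0.1152]
orientation: [2.171, 2.269, 0.002]
ft_force: [-3.4, -1.4, 15.0]
width: 0.319
grip_force: 60.4
```

The force jumped to 15 N, so the stem is on the floor. Now I'll press to about 23 N and hold.

Request:
{"fn": "apply_moves", "kwargs": {
  "rows": [
    {"hand": -1,"offset": [0,0,0.0003],"twist": [0,0,0]},
    {"hand": -1,"offset": [0,0,0.0002],"twist": [0,0,0]},
    {"hand": -1,"offset": [0,0,0],"twist": [0,0,0]}
  ]
}}

```text
clock: 11.33
tcp_pos: [0.5348, 0.1707, 0.1151]
orientation: [2.171, 2.269, 0.002]
ft_force: [-4.6, -1.9, 20.5]
width: 0.313
grip_force: 60.8
```

Request:
{"fn": "apply_moves", "kwargs": {
  "rows": [
    {"hand": -1,"offset": [0,0,0.0003],"twist": [0,0,0]},
    {"hand": -1,"offset": [0,0,0],"twist": [0,0,0]},
    {"hand": -1,"offset": [0,0,0],"twist": [0,0,0]},
    {"hand": -1,"offset": [0,0,0],"twist": [0,0,0]},
    {"hand": -1,"offset": [0,0,0],"twist": [0,0,0]},
    {"hand": -1,"offset": [0,0,0],"twist": [0,0,0]},
    {"hand": -1,"offset": [0,0,0],"twist": [0,0,0]},
    {"hand": -1,"offset": [0,0,0],"twist": [0,0,0]}
  ]
}}

```text
clock: 12.0
tcp_pos: [0.5348, 0.1707, 0.1151]
orientation: [2.171, 2.269, 0.003]
ft_force: [-5.2, -2.2, 23.0]
width: 0.316
grip_force: 61.2
```

Request:
{"fn": "apply_moves", "kwargs": {
  "rows": [
    {"hand": 1,"offset": [0,0,0],"twist": [0,0,0]},
    {"hand": 1,"offset": [0,0,0],"twist": [0,0,0]},
    {"hand": 1,"offset": [0,0,0],"twist": [0,0,0]},
    {"hand": 1,"offset": [0,0,0],"twist": [0,0,0]},
    {"hand": 1,"offset": [0,0,0],"twist": [0,0,0]},
    {"hand": 1,"offset": [0,0,0],"twist": [0,0,0]},
    {"hand": 1,"offset": [0,0,0],"twist": [0,0,0]},
    {"hand": 1,"offset": [0,0,0],"twist": [0,0,0]}
  ]
}}

```text
clock: 12.67
tcp_pos: [0.5343, 0.1706, 0.1133]
orientation: [-2.172, -2.27, 0.0]
ft_force: [0.4, 0.1, 0.1]
width: 0.998
grip_force: 0.0
```

Request:
{"fn": "apply_moves", "kwargs": {
  "rows": [
    {"hand": 1,"offset": [0,0,-0.01],"twist": [0,0,0]},
    {"hand": 1,"offset": [0,0,-0.02],"twist": [0,0,0]},
    {"hand": 1,"offset": [0,0,-0.03],"twist": [0,0,0]},
    {"hand": 1,"offset": [0,0,-0.03],"twist": [0,0,0]},
    {"hand": 1,"offset": [0,0,-0.03],"twist": [0,0,0]},
    {"hand": 1,"offset": [0,0,-0.03],"twist": [0,0,0]},
    {"hand": 1,"offset": [0,0,0],"twist": [0,0,0]},
    {"hand": 1,"offset": [0,0,0],"twist": [0,0,0]},
    {"hand": 1,"offset": [0,0,0],"twist": [0,0,0]}
  ]
}}

```text
clock: 13.42
tcp_pos: [0.5342, 0.1705, 0.2632]
orientation: [-2.172, -2.27, 0.0]
ft_force: [-0.3, -0.2, 0.3]
width: 0.998
grip_force: 0.0
```

Run:
```python
from h import *
import cv2
np.set_printoptions(precision=2,suppress=True)
s=r.state();P=(s["tcp_pos"],s["orientation"]);print(P,s["ft_force"])
w=r.camera("wrist");b=r.camera("scene")
# expected nipple top: tip + 113 mm on the axis (tip z = .115-.062)
X=[.534,.1705,.053+.113];print("wrist nipple",proj("wrist",X,P),"scene",proj("scene",X))
cv2.imwrite("pics/c3.png",np.hstack([cv2.resize(w,(480,360)),cv2.resize(b[140:260,200:306],(318,360),interpolation=3)]))
```

```text
(array([0.53, 0.17, 0.26]), array([-2.17, -2.27,  0.  ])) [-0.33 -0.22  0.31]
wrist nipple [276.06 212.43] scene [306.22 157.58]
```

View pics/c3.png

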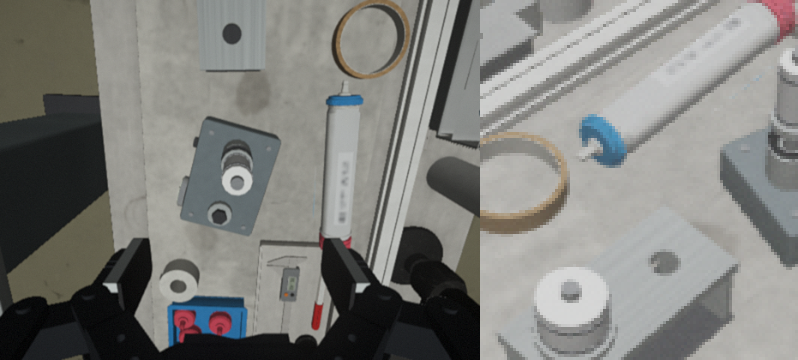

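The slim tube stands in the port, with its nipple at wrist pixel (276.5,212.4) against (276.1,212.4) expected. The stout tube is still in the rack, so I'm handing in.

```bash
python3 -c "
from rig import r
print(r.job_done())"
```

```text
the job is handed in; nothing more can be done
None
```

I seated the slim filter tube in the open port, bottomed at the stop, pressed with about 23 N at the wrist (roughly 18–22 N on the stop, allowing for the seal) for about 0.6 s, and released it upright; the stout tube still stands in the rack and the job is handed in (no verdict was returned).

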